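# Refit the dryer's speed knob on its keyed shaft and set it

### The arm

A 6-joint arm with a two-finger parallel gripper is mounted at the origin on the work surface. World frame = base frame: x ahead of the robot, y to its left, z up, the work surface at z = 0. Lengths are in mm, angles in degrees, forces in N, time in s.
With the tool pointing down it reaches from about 350 to 925 mm from the base axis. Payload 6.4 kg.
Tool frame: the origin (TCP) lies midway between the tips of the shut fingers; the grasp point (between the pads) lies manip.hold_point_z behind it (manip.hold_point_z is the distance from the TCP to the grasp point, in mm); z points along the fingers, y is the direction in which the jaws open and shut (so a half turn about z gives the same grasp; the last joint's range is limited). The gripper opens to 94 mm and grips with 3 to 60 N. Pads are 16 mm wide; open, the fingers measure 119 mm over their backs; the gripper's body (75 mm by 177 mm) begins 78 mm behind the grasp point.
Start: joints at [58.035, 14.043, 89.255, -0, 76.702, -9.975], TCP at [243.388, 602.724, 205.455] pointing down, gripper open.
Joint ranges: [-179.41, 179.41], [-58.25, 129.5], [7.25, 145.43], [-54.29, 234.29], [11.92, 165.04], [-157.13, 157.13]. Speed limits (degrees/s): [147.25, 147.25, 180, 180, 180, 180].

### API

Orientations are given as a 3x3 rotation matrix whose columns are the frame's x, y, z axes.
In Python, from rig import manip, viewer, hand_in gives the robot as it stands.
- The arm moves only by the shell command python3 -m inch 'ROWS' [FORCE]. ROWS is JSON, a list of rows, each an object with "rot": the turn, a rotation vector about the tool's x, y, z each as a share of 360 degrees, from -1 to 1, a list of three; "slide": the shift along the tool's x, y, z each as a share of 250 mm, from -1 to 1, a list of three; "hand": the opening, from 0 (shut) to 1 (fully open). A call has 1 to 5 rows; each row is the pose to reach, as a shift and turn from the pose measured when the call began, along the tool's axes at that moment, turning the shorter way round; what a row does not reach only later rows make up. A row lasts 1/8 s, in which the tool goes at most 62.5 mm and 10.7 degrees, less where a joint would pass 70% of its speed; a pose out of reach is approached as far as the arm can. A call with a number of a shift or a turn outside -1 to 1 is refused whole. A call with a gripper value outside its range is refused whole. The fingers move at their own pace and stop on an object; FORCE is the grip in N (left out, the last holds). Time passes only in rows, so rows that repeat a pose let the fingers close. It gives the time, the measured TCP pose, the force and the opening at its end, in the units of the state.
- manip.read_state(): the state, without advancing time (a new reading comes with each control period).
- viewer.grab_frame(name): name is "scene" or "top" or "wrist"; returns a dict with "img" (420x560x3 uint8, red, green, blue), "fx", "fy", "cx", "cy" (pixels), "k1" (the pictures are not rectified: a ray, as slopes to the right and down, at radius r is drawn at 1 + k1 r^2 times it, then the intrinsics apply), "origin" and "attitude" of the camera in the world. Camera axes: x right, y down, z forward; pixel columns grow to the right and rows downward; lengths in mm; the calibration is good to about 2 mm. A picture is of the moment at which its call begins. There is no depth.
- hand_in(): hands the job in, once; it reports no verdict.
The state is a dict: "t": time; "joint_positions": joint angles; "joint_velocities": joint speeds; "effort": joint torques, N m; "position": TCP position; "eef_rot": TCP orientation; "contact_force": force on the tool from outside, world axes, zero at the start; "moment": the same for the moment, N m; "gripper_width": finger opening in mm.
Only numpy, scipy, OpenCV 4.12 (cv2) and the standard library are available. Lean on these libraries where they do the work, as an engineer would, in place of code of your own. Each camera call takes 0.05 s, during which the arm holds its last target.

### The job

The speed knob has come off the lure dryer's control box. Pick it up, set it over the upright keyed shaft and, pressing only gently while slowly turning it, feel for the key until the knob drops fully home on the box; then turn knob and shaft together clockwise until the pointed end of the grip stands at the long engraved line. Never lean on the shaft, let go at the end, and leave everything else on the bench where it is.

Things in the scene. Friction and masses are not known exactly. Their poses are not given: they have to be found in the camera images.
- knob: The black knob, about 90 g, standing upright on the bench: a round hub 44 mm across and 31 mm tall and, on top of it, an upright bar grip 25 mm tall with one pointed end. Origin: centre of the underside, on the axis; z up; x towards the pointed end of the grip.
- knob_grip (a point): Top of the knob's bar grip, on the axis, 56 mm above the underside. The bar is 14 mm wide (along knob y; grasp its flat sides), 25 mm tall and 52 mm long along knob x, from 22 mm behind the axis to 30 mm in front, where it comes to a point.
- knob_bore (a point): Blind end of the bore in the knob's underside, on the axis, 28 mm above the underside. The bore is round, 14 mm wide; a keyway 5.2 mm wide runs its full depth on the knob's x side (under the pointed end), out to 16 mm from the axis.
- knob_pointer (a point): The tip of the pointed end of the knob's grip, 30 mm from the knob's axis along knob x and 43.5 mm above its underside.
- drive: The fixed control box, grey with a bare metal top, 130 x 125 mm and 58 mm tall; a keyed steel shaft stands upright in the middle of its top. Origin: centre of its underside on the bench; z up, x roughly away from the robot, y to the left. More than 45 N between the knob and the box or shaft spoils the bearing.
- drive_shaft_top (a point): Top end of the shaft on its axis, 26.5 mm above the box's top. The shaft is 12 mm round, its last 6.5 mm tapered to 6 mm. It turns stiffly about its axis (0.07 N m of friction) and stays where it is left. Its stops are 0.3 rad clockwise past the engraved line and 2.15 rad anticlockwise of it.
- drive_key_top (a point): Point on the shaft's axis level with the top of its one key, 14 mm above the box. The key is 4 mm wide and sticks out to 14.5 mm from the axis. Its direction at the start is not measured: between 0.2 and 1.8 rad anticlockwise of box x, seen from above. The knob rests on the key until its keyway is within about 3 degrees of it. A half-entered key can carry the shaft round.
- drive_shaft_foot (a point): Point on the shaft's axis in the plane of the box's top, 58 mm above the bench; the knob's underside centre belongs here when fully home.
- drive_mark (a point): Point on the box's top on the long dark engraved line, 30 mm from the shaft's axis (the line runs from 26 to 52 mm, at 0.2 rad clockwise of box x; the other marks round the shaft are small dots). The pointed end of the grip belongs above it.
- jar: Bystander: small amber glass jar, 44 mm across, 60 mm tall, metal cap. Origin: centre of the underside.
- spool: Bystander: wooden spool standing on end, 40 mm across, 36 mm tall. Origin: centre of the underside.
- lure_a: Bystander: fishing lure, 60 x 19 x 20 mm, brass belly. Origin: below its middle.
- lure_b: Bystander: fishing lure, 60 x 19 x 20 mm, white belly. Origin: below its middle.
- pliers: Bystander: pliers lying flat, 165 mm long, 12 mm thick. Origin: near the pivot, at the underside.
- screwdriver: Bystander: screwdriver lying flat, 170 mm long. Origin: underside, at the middle.
- resin_bottle: Bystander: white bottle, 52 mm across, 130 mm tall. Origin: centre of the underside.
Things that resemble listed ones, but are neither listed nor needed, are in the scene too. Leave any green look-alike of the knob alone.

How it is judged:
By the outcome, as a careful person would: the job done as asked, in the order asked, and still so for the second after the job is handed in, with the robot touching nothing.
It also fails if it takes over 69 s, if anything falls off the work surface, if the arm or the gripper's body presses on something with over 40 N, if the wrist force passes 120 N, or if a joint passes its speed limit or range.

## Working session

There is one attempt and no reset: what is moved stays moved. The work goes in short steps, Python scripts to look and compute and a shell command to move; the robot and the scene stay as the last step left them, time stands still between calls to the robot, and variables do not carry over. Pictures are saved under pics/ and viewed, and the job is handed in when it is done.

```bash
ls; mkdir -p pics; python3 - <<'E'
from rig import manip, viewer
import cv2
print(manip.hold_point_z)
s=manip.read_state();print(s)
for n in ("scene","top","wrist"):
    f=viewer.grab_frame(n);cv2.imwrite(f"pics/{n}0.png",f["img"][:,:,::-1])
    print(n,{k:v for k,v in f.items() if k!="img"})
E
```

```text
pics
18.8
{'t': 0.0, 'joint_positions': array([ 5.80349461e+01,  1.40840525e+01,  8.93227469e+01,  4.40438596e-04,
        7.67025070e+01, -9.97676106e+00]), 'joint_velocities': array([-0.02153469, -0.02796247,  0.01142113,  0.04881331,  0.05054906,
       -0.05143395]), 'effort': array([ 9.80480654e-04, -4.15834415e+01, -3.14605451e+01,  6.84846891e-02,
        3.31821805e-02, -1.49194234e-04]), 'position': array([243.06224158, 602.20614124, 204.3664194 ]), 'eef_rot': array([[-9.27259541e-01,  3.74417828e-01, -1.01631620e-03],
       [ 3.74419055e-01,  9.27258197e-01, -1.61452444e-03],
       [ 3.37880796e-04, -1.87761135e-03, -9.99998180e-01]]), 'contact_force': array([ 0.32256545, -0.73746274,  0.41339475]), 'moment': array([-0.03673942, -0.00790506,  0.03100452]), 'gripper_width': 93.95108689967961}
scene {'fx': 416.9325033529372, 'fy': 416.9325033529372, 'cx': 282.5252245106075, 'cy': 209.0494609477916, 'k1': -0.07398969536310826, 'origin': array([1037.26848081, -232.08860144,  801.52712401]), 'attitude': array([[ 0.40529539,  0.71637724, -0.56792543],
       [ 0.91410818, -0.30947785,  0.26197269],
       [ 0.01191093, -0.6253216 , -0.78027625]])}
top {'fx': 446.786449300779, 'fy': 446.786449300779, 'cx': 275.5666515119901, 'cy': 217.5375458698474, 'k1': -0.09705752491532425, 'origin': array([ 456.9217321 ,    9.34703287, 1042.38831652]), 'attitude': array([[-0.00339295, -0.99578046,  0.09170479],
       [-0.99987336,  0.0048041 ,  0.01517161],
       [-0.01554815, -0.0916417 , -0.99567066]])}
wrist {'fx': 338.84460324027316, 'fy': 338.84460324027316, 'cx': 279.06913846509315, 'cy': 220.2912119581323, 'k1': -0.015092652749819286, 'origin': array([169.92770208, 633.18931004, 385.19521535]), 'attitude': array([[ 0.37458248,  0.89188053,  0.25345037],
       [ 0.9271929 , -0.35997994, -0.10357496],
       [-0.00113944,  0.27379475, -0.96178747]])}
```

View pics/top0.png

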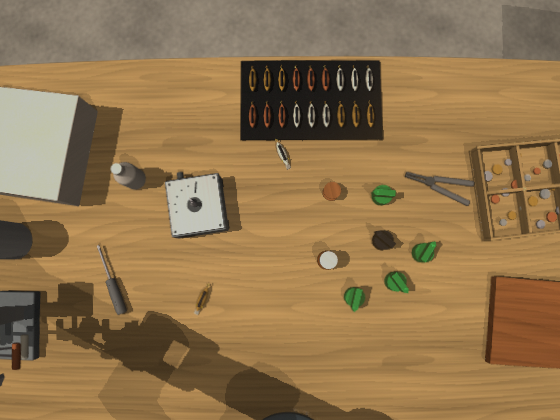

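View pics/scene0.png

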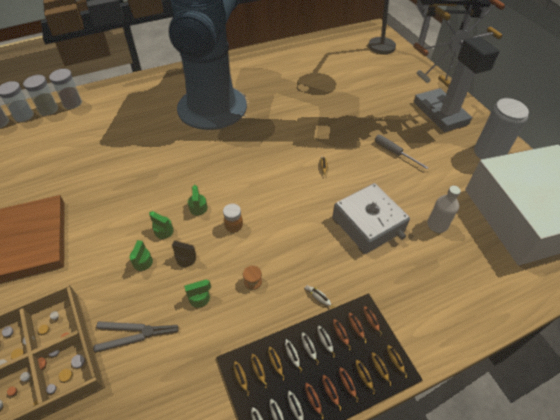

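View pics/wrist0.png

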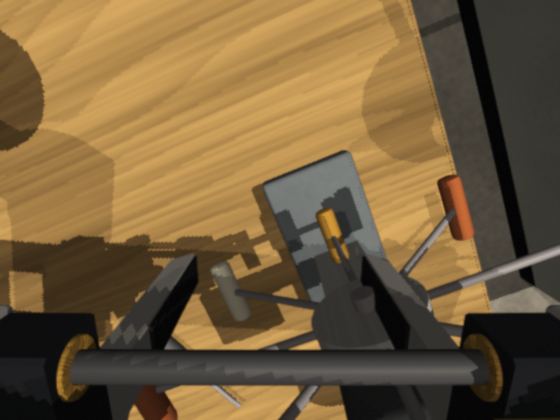

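The top view shows the black knob at about (383,240), with green look-alikes around it at (384,195), (425,252), (398,281) and (355,298). The control box is at about (197,206), with its shaft at (194,205). I'll zoom in on both.

```bash
cat > h.py <<'E'
import numpy as np, cv2
from rig import manip, viewer
def ray(f,uv):
    uv=np.atleast_2d(np.array(uv,float))
    d=np.stack([(uv[:,0]-f["cx"])/f["fx"],(uv[:,1]-f["cy"])/f["fy"]],1)
    u=d.copy()
    for _ in range(20): u=d/(1+f["k1"]*(u**2).sum(1,keepdims=True))
    r=np.c_[u,np.ones(len(u))]@np.array(f["attitude"]).T
    return r
def onplane(f,uv,z):
    r=ray(f,uv);o=np.array(f["origin"]);return o+r*((z-o[2])/r[:,2])[:,None]
def proj(f,P):
    p=(np.atleast_2d(P)-np.array(f["origin"]))@np.array(f["attitude"]);u=p[:,:2]/p[:,2:]
    u=u*(1+f["k1"]*(u**2).sum(1,keepdims=True));return u*[f["fx"],f["fy"]]+[f["cx"],f["cy"]]
def twoview(f1,u1,f2,u2):
    a,b=np.array(f1["origin"]),np.array(f2["origin"]);r,s=ray(f1,u1)[0],ray(f2,u2)[0]
    t=np.linalg.lstsq(np.c_[r,-s],b-a,rcond=None)[0];p,q=a+r*t[0],b+s*t[1];return (p+q)/2,np.linalg.norm(p-q)
def crop(f,name,x0,y0,w,h,k):
    im=f["img"][y0:y0+h,x0:x0+w,::-1];cv2.imwrite(name,cv2.resize(im,None,fx=k,fy=k,interpolation=cv2.INTER_CUBIC))
E
python3 - <<'E'
from h import *
import cv2
t=viewer.grab_frame("top");s=viewer.grab_frame("scene")
crop(t,"pics/tb.png",150,160,100,90,7)
crop(t,"pics/tk.png",350,205,80,60,9)
crop(s,"pics/sb.png",325,175,100,80,7)
crop(s,"pics/sk.png",150,220,80,60,9)
print(onplane(t,[(383,240)],40),onplane(t,[(194,205)],80))
E
```

```text
[[ 497.37610826 -216.72098478   40.        ]] [[573.89903976 201.95902256  80.        ]]
```

View pics/tb.png

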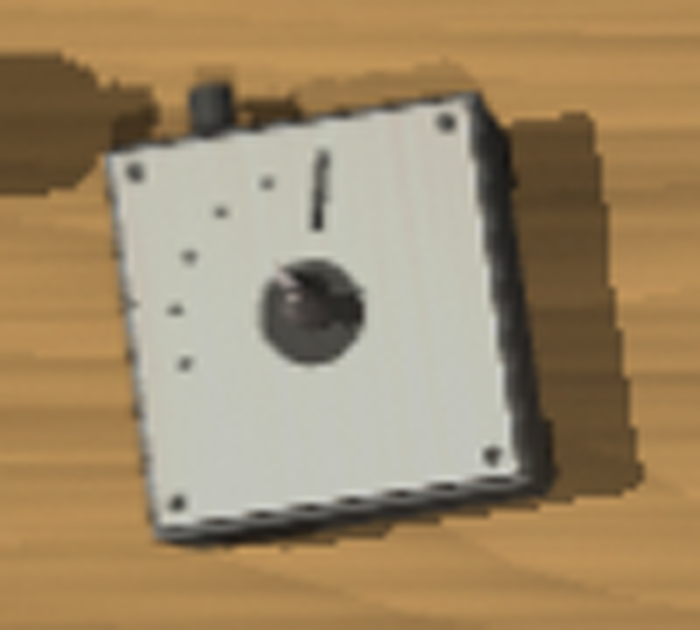

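View pics/tk.png

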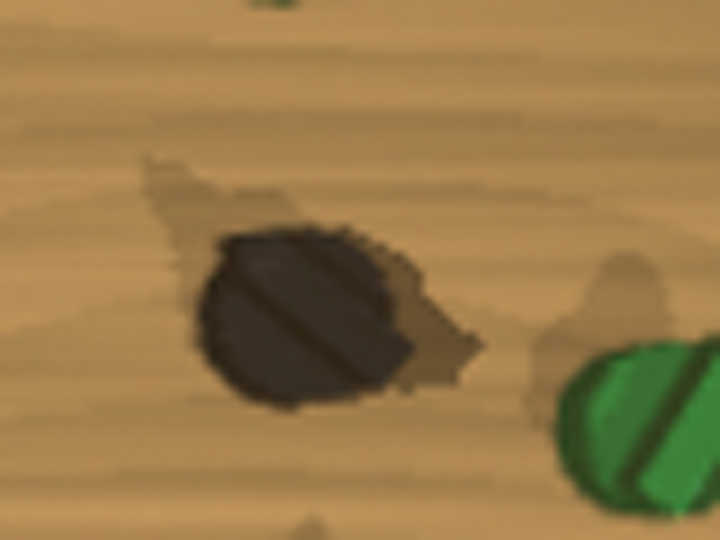

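View pics/sb.png

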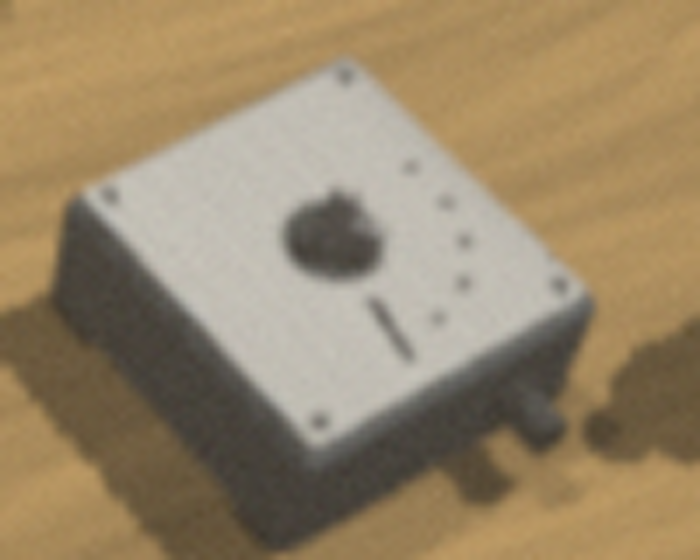

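View pics/sk.png

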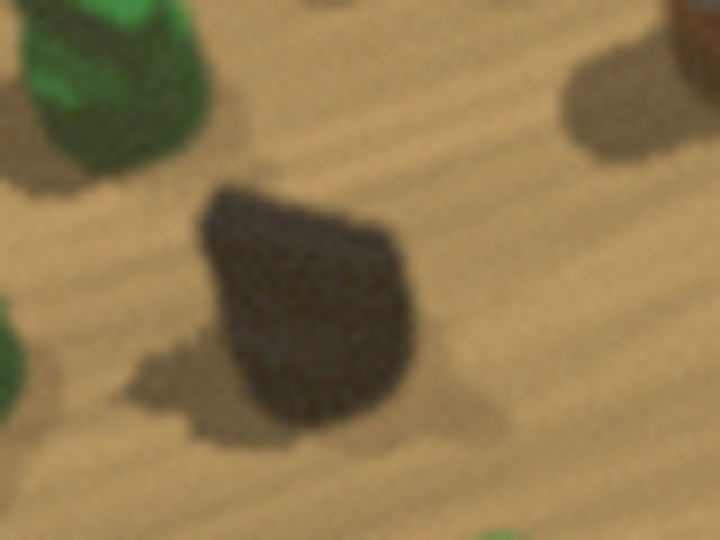

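```bash
cat >> h.py <<'E'
def yawx(R): return np.degrees(np.arctan2(R[1,0],R[0,0]))
def go(x,y,z,yaw):
    """remaining move to TCP xyz, tool straight down, tool-x heading yaw -> shares"""
    from scipy.spatial.transform import Rotation as Ro
    s=manip.read_state();R=np.array(s["eef_rot"]);p=np.array(s["position"])
    sl=R.T@(np.array([x,y,z])-p)/250
    c,d=np.cos(np.radians(yaw)),np.sin(np.radians(yaw))
    T=np.array([[c,d,0],[d,-c,0],[0,0,-1.]])
    rv=np.degrees(Ro.from_matrix(R.T@T).as_rotvec())/360
    print("t",round(s["t"],2),"pos",p.round(1),"yaw",yawx(R).round(2),"tilt",R[:2,2].round(4),"F",np.round(s["contact_force"],1),"w",round(s["gripper_width"],1))
    print("slide",sl.round(4),"rot",rv.round(4))
E
python3 - <<'E'
from h import *
go(574,202,230,100)
E
```

```text
t 0.25 pos [243.2 602.5 205. ] yaw 158.01 tilt [-0.0005 -0.0007] F [ 0.2  0.1 -0.1] w 94.2
slide [-1.8267 -0.99   -0.0997] rot [-1.000e-04  0.000e+00  1.611e-01]
```

```bash
python3 -m inch '[{"rot":[0,0,0.14],"slide":[-0.98,-0.53,-0.1],"hand":1},{"rot":[0,0,0.14],"slide":[-0.98,-0.53,-0.1],"hand":1},{"rot":[0,0,0.14],"slide":[-0.98,-0.53,-0.1],"hand":1},{"rot":[0,0,0.14],"slide":[-0.98,-0.53,-0.1],"hand":1},{"rot":[0,0,0.14],"slide":[-0.98,-0.53,-0.1],"hand":1}]'; python3 - <<'E'
from h import *
go(574,202,230,80)
E
```

```text
t: 0.88
position: [422.6, 385.7, 230.5]
eef_rot: [[-0.295, 0.955, 0.0], [0.955, 0.295, -0.001], [-0.001, 0.0, -1.0]]
contact_force: [0.1, 0.8, -0.2]
gripper_width: 94.1
t 0.88 pos [422.6 385.7 230.5] yaw 107.19 tilt [ 0.0002 -0.0006] F [ 0.1  0.8 -0.2] w 94.1
slide [-0.8808  0.3616  0.0025] rot [0.     0.0001 0.0755]
```

```bash
python3 -m inch '[{"rot":[0,0,0.0755],"slide":[-0.88,0.36,0],"hand":1},{"rot":[0,0,0.0755],"slide":[-0.88,0.36,0],"hand":1},{"rot":[0,0,0.0755],"slide":[-0.88,0.36,0],"hand":1},{"rot":[0,0,0.0755],"slide":[-0.88,0.36,0],"hand":1},{"rot":[0,0,0.0755],"slide":[-0.88,0.36,0],"hand":1}]'; python3 - <<'E'
from h import *
go(574,202,230,80)
f=viewer.grab_frame("wrist");print(f["origin"])
cv2.imwrite("pics/wb.png",f["img"][:,:,::-1]);np.save("wb.npy",f,allow_pickle=True)
print(proj(f,[574,202,84]))
E
```

```text
t: 1.5
position: [575.2, 199.3, 230.3]
eef_rot: [[0.178, 0.984, 0.0], [0.984, -0.178, -0.001], [-0.001, 0.0, -1.0]]
contact_force: [-0.1, -0.2, -1.3]
gripper_width: 94.2
t 1.5 pos [575.2 199.3 230.3] yaw 79.72 tilt [ 0.0001 -0.001 ] F [-0.1 -0.2 -1.3] w 94.2
slide [ 0.0099 -0.0066  0.0013] rot [ 0.      0.0001 -0.0008]
[590.32747619 278.8831111  410.93051999]
[[276.71837715 205.88833585]]
```

View pics/wb.png

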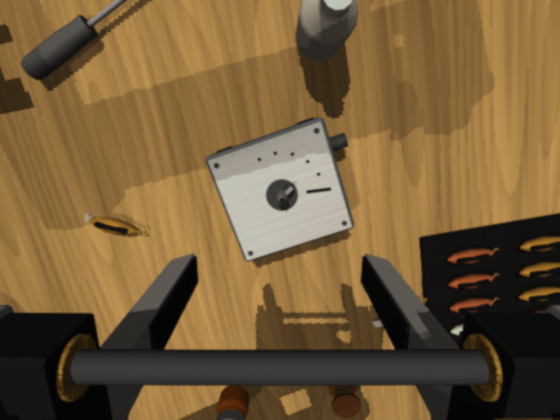

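The wrist view shows the box whole, with its shaft at about (282,195), the engraved line from (307,191) to (331,189) and the four corner screws.

```bash
python3 - <<'E'
from h import *
f=np.load("wb.npy",allow_pickle=True).item()
crop(f,"pics/wbc.png",250,165,90,60,8)
crop(f,"pics/wbd.png",200,110,165,155,4)
E
```

```text
(no output)
```

View pics/wbc.png

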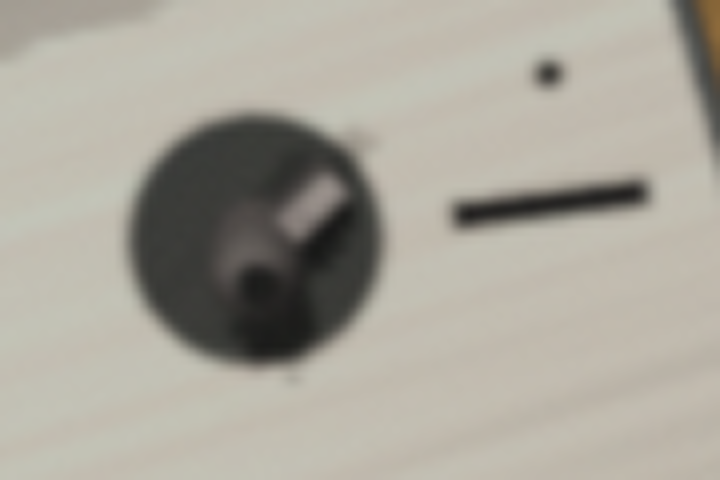

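View pics/wbd.png

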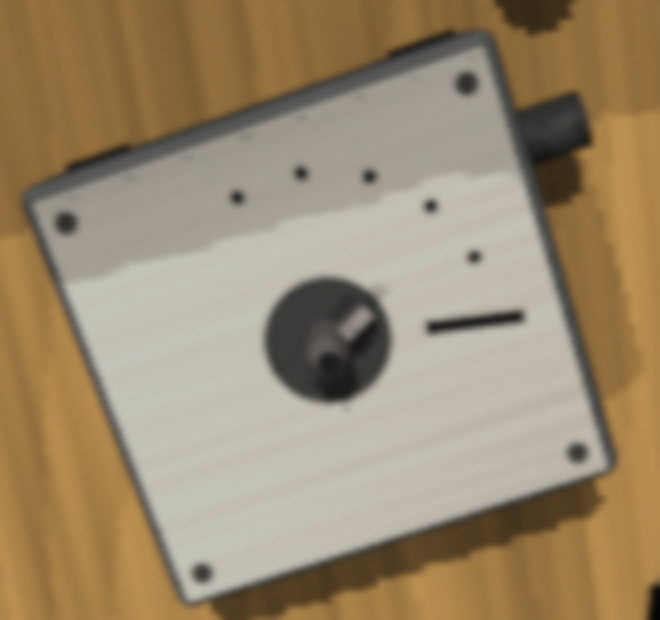

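```bash
python3 - <<'E'
from h import *
f=np.load("wb.npy",allow_pickle=True).item()
def c8(p): return [(250+(x+.5)/8-.5,165+(y+.5)/8-.5) for x,y in p]
def c4(p): return [(200+(x+.5)/4-.5,110+(y+.5)/4-.5) for x,y in p]
print("disc58",onplane(f,c8([(256,238)]),58))
top=onplane(f,c8([(260,283)]),84.5);print("top84.5",top)
k=onplane(f,c8([(287,222),(336,192),(313,206),(350,190),(325,172)]),72);print("key72",k)
scr=onplane(f,c4([(466,83),(66,222),(202,573),(577,453)]),58);print(scr, scr.mean(0))
for a,b in((1,0),(2,3),(2,1),(3,0)): d=scr[b]-scr[a];print(np.degrees(np.arctan2(d[1],d[0])),np.linalg.norm(d))
l=onplane(f,c8([(455,215),(648,193)]),58);print("line",l);c=scr.mean(0)
for q in(l[0],l[1],l.mean(0)): d=q-c;print(np.degrees(np.arctan2(d[1],d[0])),np.linalg.norm(d))
for q in k: d=q-c;print("key",np.degrees(np.arctan2(d[1],d[0])),np.linalg.norm(d[:2]))
d=l[1]-l[0];print(np.degrees(np.arctan2(d[1],d[0])))
# top and scene camera: box screws / line / disc
t=viewer.grab_frame("top");s=viewer.grab_frame("scene")
go(574,202,230,80)
E
```

```text
disc58 [[580.02883441 207.37309382  58.        ]]
top84.5 [[580.29117652 207.10303016  84.5       ]]
key72 [[584.67800606 211.54363466  72.        ]
 [591.45499066 214.23957542  72.        ]
 [588.28086145 212.98647969  72.        ]
 [593.24287176 214.17627244  72.        ]
 [590.51869443 217.01259921  72.        ]]
[[625.89694513 265.75058909  58.        ]
 [518.7606437  249.78713246  58.        ]
 [533.84616284 148.26787209  58.        ]
 [641.05731757 164.22620119  58.        ]] [579.89026731 207.00794871  58.        ]
8.474799697907125 108.31906126518248
8.46628771369723 108.39234274694203
98.45216640319367 102.6339764110639
98.49307251567052 102.65007662305142
line [[606.46465607 205.72650462  58.        ]
 [631.99334271 204.09977209  58.        ]]
-2.7607223487263703 26.605267091341585
-3.194696889030391 52.18417343834365
-3.0481546018958725 39.394467532408754
key 43.45142262182676 6.595065531236253
key 32.018472832873364 13.639620627902062
key 35.47092592348928 10.302664838159295
key 28.229054146473405 15.15509520686979
key 43.26836857781438 14.596454867481938
-3.6460576585518725
t 1.65 pos [572.9 202.7 230.4] yaw 80.04 tilt [-0.0004 -0.0004] F [ 0.7 -0.1  1.4] w 94.2
slide [-0.0019  0.0046  0.0015] rot [-0.0001  0.0001  0.0001]
```

```bash
python3 - <<'E'
from h import *
f=viewer.grab_frame("wrist");np.save("wb2.npy",f,allow_pickle=True);t=viewer.grab_frame("top");s=viewer.grab_frame("scene")
np.save("t0.npy",t,allow_pickle=True);np.save("s0.npy",s,allow_pickle=True)
crop(f,"pics/wb2c.png",250,165,90,60,8)
def disc(im,x0,y0,x1,y1,thr):
    g=cv2.cvtColor(im[y0:y1,x0:x1],cv2.COLOR_RGB2GRAY);m=(g<thr).astype(np.uint8)
    n,l,st,ce=cv2.connectedComponentsWithStats(m)
    return [(st[i],ce[i]+[x0,y0]) for i in range(1,n) if st[i][4]>25]
for st,c in disc(f["img"],255,170,303,215,120): print(st,c,onplane(f,[c],58))
go(574,202,230,80)
for p in [(312,312)]: print("top",onplane(t,[(150+(p[0]+.5)/7-.5,160+(p[1]+.5)/7-.5)],58))
scr=[(135,172),(446,122),(491,456),(177,502)]
print(onplane(t,[(150+(x+.5)/7-.5,160+(y+.5)/7-.5) for x,y in scr],58).mean(0))
sc=[(110,194),(345,75),(559,285),(319,421)]
print("scene",onplane(s,[(325+(x+.5)/7-.5,175+(y+.5)/7-.5) for x,y in sc],58).mean(0))
E
```

```text
[ 14  13  32  31 745] [284.36375839 197.78389262] [[579.94565801 206.68293619  58.        ]]
t 1.8 pos [572.7 203.3 230.7] yaw 80.12 tilt [ 0.0002 -0.0005] F [-0.2  0.1 -0.5] w 94.4
slide [-0.0042  0.0058  0.0027] rot [0.     0.0001 0.0003]
top [[578.49848873 206.06798143  58.        ]]
[578.47914798 206.21780764  58.        ]
scene [577.14538959 207.23859936  58.        ]
```

View pics/wb2c.png

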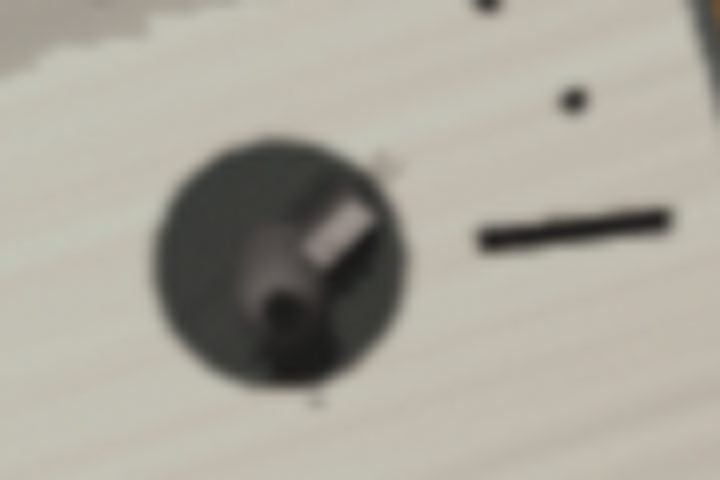

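```bash
python3 -m inch '[{"rot":[0,0,0.04],"slide":[-0.85,-0.1,0],"hand":1},{"rot":[0,0,0.07],"slide":[-0.9,-0.1,0],"hand":1},{"rot":[0,0,0.07],"slide":[-0.9,-0.1,0],"hand":1},{"rot":[0,0,0.07],"slide":[-0.9,-0.1,0],"hand":1}]'; python3 - <<'E'
from h import *
go(497,-217,190,53)
E
```

```text
t: 2.3
position: [508.5, -15.2, 231.0]
eef_rot: [[0.575, 0.818, 0.001], [0.818, -0.575, -0.001], [-0.0, 0.001, -1.0]]
contact_force: [-0.4, -0.2, 1.1]
gripper_width: 94.0
t 2.3 pos [508.5 -15.2 231. ] yaw 54.9 tilt [ 0.0008 -0.0009] F [-0.4 -0.2  1.1] w 94.0
slide [-0.6869  0.4264  0.1647] rot [0.0002 0.     0.0053]
```

```bash
python3 -m inch '[{"rot":[0,0,0.005],"slide":[-0.687,0.426,0.165],"hand":1},{"rot":[0,0,0.005],"slide":[-0.687,0.426,0.165],"hand":1},{"rot":[0,0,0.005],"slide":[-0.687,0.426,0.165],"hand":1},{"rot":[0,0,0.005],"slide":[-0.687,0.426,0.165],"hand":1},{"rot":[0,0,0.005],"slide":[-0.687,0.426,0.165],"hand":1}]'; python3 - <<'E'
from h import *
go(497,-217,190,53)
f=viewer.grab_frame("wrist");f=viewer.grab_frame("wrist");print(f["origin"])
go(497,-217,190,53)
cv2.imwrite("pics/wk.png",f["img"][:,:,::-1]);np.save("wk.npy",f,allow_pickle=True)
E
```

```text
t: 2.92
position: [496.8, -216.7, 189.7]
eef_rot: [[0.601, 0.799, 0.0], [0.799, -0.601, -0.0], [0.0, 0.0, -1.0]]
contact_force: [-0.7, 0.3, -0.8]
gripper_width: 93.8
t 2.92 pos [ 496.8 -216.7  189.7] yaw 53.06 tilt [ 0.0003 -0.0001] F [-0.7  0.3 -0.8] w 93.8
slide [-0.0005  0.0012 -0.0013] rot [ 0.0001 -0.      0.0002]
[ 545.8675985  -151.06601099  370.72890545]
t 3.02 pos [ 497.3 -215.4  190.2] yaw 53.2 tilt [ 0.0012 -0.0006] F [-1.2  0.1 -0.9] w 94.2
slide [-0.0058  0.0027  0.001 ] rot [ 0.0002 -0.      0.0006]
```

View pics/wk.png

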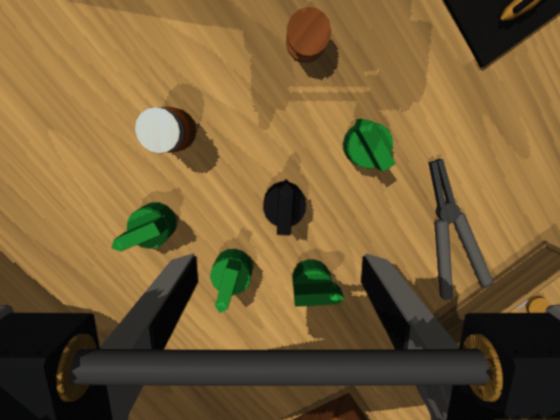

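```bash
python3 - <<'E'
from h import *
f=np.load("wk.npy",allow_pickle=True).item()
im=f["img"][170:245,245:330,::-1]
im=np.clip(im.astype(float)*2.5,0,255).astype(np.uint8)
cv2.imwrite("pics/wkc.png",cv2.resize(im,None,fx=8,fy=8,interpolation=cv2.INTER_CUBIC))
print(proj(f,[[497,-216,0],[497,-216,56]]))
E
```

```text
[[278.83551531 199.42699245]
 [278.81590831 211.95322891]]
```

View pics/wkc.png

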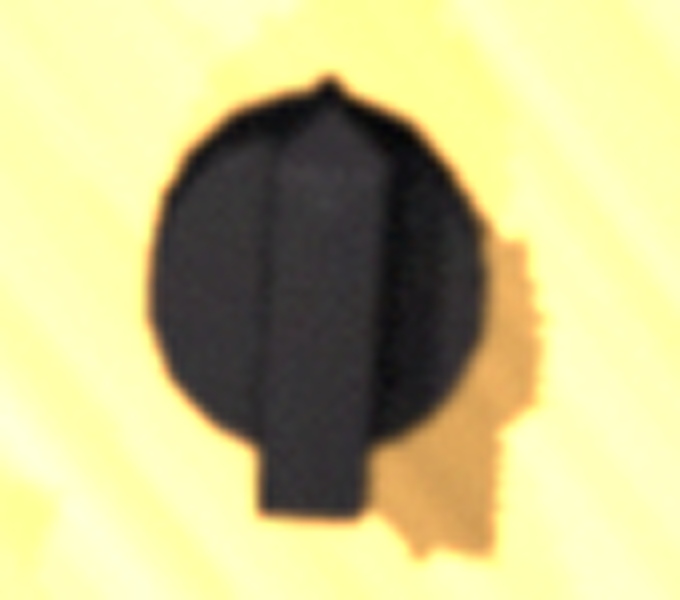

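```bash
python3 - <<'E'
from h import *
f=np.load("wk.npy",allow_pickle=True).item()
c=lambda p:[(245+(x+.5)/8-.5,170+(y+.5)/8-.5) for x,y in p]
P=onplane(f,c([(260,515),(365,518),(272,180),(386,180),(332,107)]),56);print(P.round(1))
def hd(a,b): d=b-a;return np.degrees(np.arctan2(d[1],d[0])).round(2),np.linalg.norm(d).round(1)
tail=(P[0]+P[1])/2
print(hd(P[0],P[2]),hd(P[1],P[3]),hd(tail,P[4]),hd(P[0],P[1]))
for tip in(P[4],):
    u=(tip-tail)/np.linalg.norm(tip-tail);print("axis from tail",tail+22*u,"from tip",tip-30*u)
# hub circle at z31 / base
g=c([(150,290),(487,290)]);print(onplane(f,g,31).round(1))
t=np.load("t0.npy",allow_pickle=True).item()
s=np.load("s0.npy",allow_pickle=True).item()
for nm,ff in(("top",t),("scene",s),("wrist",f)):
    q=proj(ff,[[497,-213,0]])[0].astype(int);g=cv2.cvtColor(ff["img"],cv2.COLOR_RGB2GRAY)
    sub=ff["img"][q[1]-30:q[1]+30,q[0]-30:q[0]+30].astype(int);m=((sub.max(2)<75)&(sub.max(2)-sub.min(2)<25)).astype(np.uint8)
    n,l,st,ce=cv2.connectedComponentsWithStats(m);i=1+np.argmax(st[1:,4]);print(nm,st[i],ce[i]+q-30,onplane(ff,[ce[i]+q-30],28))
E
```

```text
[[ 482.3 -232.7   56. ]
 [ 492.4 -240.7   56. ]
 [ 508.4 -200.4   56. ]
 [ 519.2 -208.4   56. ]
 [ 519.3 -197.6   56. ]]
(np.float64(51.09), np.float64(41.6)) (np.float64(50.27), np.float64(42.0)) (np.float64(50.75), np.float64(50.5)) (np.float64(-38.59), np.float64(12.8))
axis from tail [ 501.25548742 -219.67529313   56.        ] from tip [ 500.28716652 -220.86060161   56.        ]
[[ 484.3 -206.4   31. ]
 [ 519.  -232.4   31. ]]
top [ 26  21  23  18 309] [382.68608414 239.51779935] [[ 498.96195135 -218.73299134   28.        ]]
scene [ 14  16  23  25 367] [183.90190736 253.47683924] [[ 502.61966081 -221.61719909   28.        ]]
wrist [  17   13   42   47 1502] [284.2723036  204.22103862] [[ 502.15350478 -218.54721848   28.        ]]
```

```bash
python3 - <<'E'
from h import *
go(500.5,-220,70,50.8)
E
```

```text
t 3.02 pos [ 497.3 -215.4  190.2] yaw 53.2 tilt [ 0.0012 -0.0006] F [-1.2  0.1 -0.9] w 94.2
slide [-0.0071  0.0205  0.481 ] rot [ 0.0002 -0.      0.0067]
```

```bash
python3 -m inch '[{"rot":[0,0,0.0067],"slide":[-0.007,0.02,0.25],"hand":0.5},{"rot":[0,0,0.0067],"slide":[-0.007,0.02,0.48],"hand":0.5},{"rot":[0,0,0.0067],"slide":[-0.007,0.02,0.48],"hand":0.5},{"rot":[0,0,0.0067],"slide":[-0.007,0.02,0.48],"hand":0.5}]'; python3 - <<'E'
from h import *
go(500.5,-220,33.5,50.8)
f=viewer.grab_frame("wrist");f=viewer.grab_frame("wrist")
go(500.5,-220,33.5,50.8)
cv2.imwrite("pics/wk2.png",np.clip(f["img"][:,:,::-1].astype(float)*1.8,0,255).astype(np.uint8));np.save("wk2.npy",f,allow_pickle=True)
E
```

```text
t: 3.52
position: [502.1, -219.8, 72.8]
eef_rot: [[0.631, 0.776, 0.004], [0.776, -0.631, -0.003], [0.001, 0.005, -1.0]]
contact_force: [0.8, 0.5, 0.9]
gripper_width: 57.4
t 3.52 pos [ 502.1 -219.8   72.8] yaw 50.88 tilt [ 0.0041 -0.0026] F [0.8 0.5 0.9] w 57.4
slide [-0.0048 -0.0054  0.157 ] rot [ 0.0008 -0.0001  0.0002]
t 3.62 pos [ 502.6 -220.8   73.7] yaw 50.84 tilt [ 0.006 -0.004] F [ 0.5 -0.7  0.5] w 49.9
slide [-0.0031 -0.0097  0.1607] rot [ 0.0011 -0.0001  0.0001]
```

View pics/wk2.png

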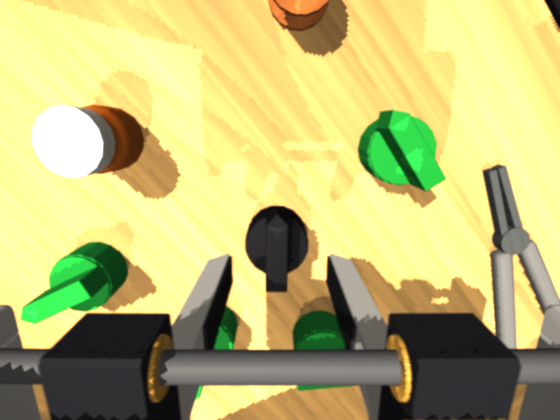

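The black bar stands upright at x≈277, midway between the fingers (231 and 328). I'll go down now.

```bash
python3 -m inch '[{"rot":[0.001,0,0],"slide":[-0.004,-0.006,0.1],"hand":0.5},{"rot":[0.001,0,0],"slide":[-0.004,-0.006,0.155],"hand":0.5},{"rot":[0.001,0,0],"slide":[-0.004,-0.006,0.155],"hand":0.5}]'; python3 - <<'E'
from h import *
go(500.5,-220,34,50.8)
f=viewer.grab_frame("wrist");f=viewer.grab_frame("wrist")
go(500.5,-220,34,50.8)
cv2.imwrite("pics/wk3.png",np.clip(f["img"][:,:,::-1].astype(float)*1.8,0,255).astype(np.uint8))
E
```

```text
t: 4.0
position: [501.0, -220.6, 35.0]
eef_rot: [[0.631, 0.775, 0.001], [0.775, -0.631, 0.0], [0.001, 0.0, -1.0]]
contact_force: [-0.2, 0.7, -0.3]
gripper_width: 47.1
t 4.0 pos [ 501.  -220.6   35. ] yaw 50.85 tilt [0.0008 0.0003] F [-0.2  0.7 -0.3] w 47.1
slide [ 0.0006 -0.003   0.0039] rot [ 0.0001 -0.0001  0.0001]
t 4.1 pos [ 501.6 -221.1   35.8] yaw 50.84 tilt [ 0.0022 -0.0008] F [-0.2  0.4  0.6] w 47.1
slide [ 0.0006 -0.0063  0.0072] rot [ 0.0004 -0.0001  0.0001]
```

View pics/wk3.png

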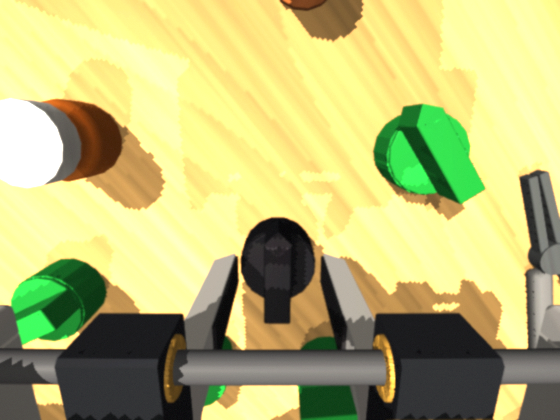

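```bash
python3 -m inch '[{"rot":[0,0,0],"slide":[0,-0.004,0.005],"hand":0.1},{"rot":[0,0,0],"slide":[0,-0.004,0.005],"hand":0.1},{"rot":[0,0,0],"slide":[0,-0.004,0.005],"hand":0.05},{"rot":[0,0,0],"slide":[0,-0.004,0.005],"hand":0.05},{"rot":[0,0,0],"slide":[0,-0.004,0.005],"hand":0.0}]' 30; python3 - <<'E'
from h import *
go(500.5,-220,34,50.8)
E
```

```text
t: 4.72
position: [500.9, -220.4, 34.6]
eef_rot: [[0.631, 0.775, 0.002], [0.775, -0.631, -0.001], [0.001, 0.002, -1.0]]
contact_force: [-0.4, 0.1, 0.8]
gripper_width: 13.8
t 4.72 pos [ 500.9 -220.4   34.6] yaw 50.84 tilt [ 0.0022 -0.0007] F [-0.4  0.1  0.8] w 13.8
slide [ 0.0005 -0.0022  0.0024] rot [ 0.0003 -0.0001  0.0001]
```

```bash
python3 -m inch '[{"rot":[0,0,0],"slide":[0,0,-0.05],"hand":0},{"rot":[0,0,0],"slide":[0,0,-0.2],"hand":0},{"rot":[0,0,0],"slide":[0,0,-0.4],"hand":0},{"rot":[0,0,0],"slide":[0,0,-0.5],"hand":0},{"rot":[0,0,0],"slide":[0,0,-0.5],"hand":0}]'; python3 - <<'E'
from h import *
go(579,207,160,40)
f=viewer.grab_frame("wrist");np.save("wg.npy",f,allow_pickle=True)
cv2.imwrite("pics/wg.png",np.clip(f["img"][:,:,::-1].astype(float)*1.8,0,255).astype(np.uint8))
go(579,207,160,40)
E
```

```text
t: 5.35
position: [502.0, -221.3, 162.6]
eef_rot: [[0.631, 0.775, 0.007], [0.775, -0.631, -0.004], [0.001, 0.008, -1.0]]
contact_force: [-0.0, 0.2, -1.0]
gripper_width: 14.0
t 5.35 pos [ 502.  -221.3  162.6] yaw 50.85 tilt [ 0.0069 -0.0041] F [-0.   0.2 -1. ] w 14.0
slide [ 1.5231 -0.843   0.0055] rot [ 0.0012 -0.0003  0.0301]
t 5.4 pos [ 500.8 -220.5  160.3] yaw 50.85 tilt [ 0.0035 -0.0017] F [-0.5 -0.5 -1.5] w 13.8
slide [ 1.5235e+00 -8.3730e-01 -6.0000e-04] rot [ 0.0006 -0.0002  0.0301]
```

View pics/wg.png

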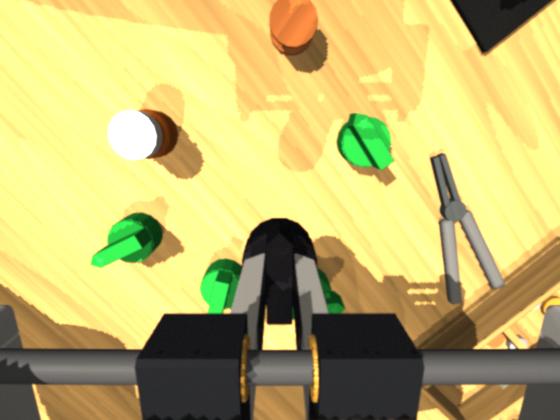

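The knob came up with the gripper. The pointed tip shows at the top of the hub, at about (280,220). I'll measure where the knob's axis lies relative to the TCP.

```bash
python3 - <<'E'
from h import *
f=np.load("wg.npy",allow_pickle=True).item()
im=np.clip(f["img"][205:330,225:335,::-1].astype(float)*3,0,255).astype(np.uint8)
cv2.imwrite("pics/wgc.png",cv2.resize(im,None,fx=4.8,fy=4.8,interpolation=cv2.INTER_CUBIC))
s=manip.read_state();R=np.array(s["eef_rot"]);p=np.array(s["position"])
for dx in(-3,0,3):
    pts=[[dx+30,0,-21.5],[dx+30,0,3.5],[dx-22,0,-21.5],[dx-22,7,-21.5],[dx-22,-7,-21.5],[dx+22,0,3.5],[dx,22,3.5],[dx,-22,3.5]]
    uv=proj(f,p+np.array(pts)@R.T); print(dx,((uv-[225,205]+.5)*4.8).round(0).tolist())
E
```

```text
-3 [[248.0, 151.0], [249.0, 85.0], [249.0, 586.0], [311.0, 586.0], [187.0, 586.0], [249.0, 148.0], [426.0, 316.0], [73.0, 316.0]]
0 [[248.0, 124.0], [249.0, 61.0], [249.0, 563.0], [311.0, 563.0], [187.0, 563.0], [249.0, 125.0], [427.0, 294.0], [72.0, 294.0]]
3 [[248.0, 97.0], [249.0, 36.0], [249.0, 539.0], [311.0, 539.0], [187.0, 540.0], [249.0, 101.0], [427.0, 271.0], [71.0, 272.0]]
```

View pics/wgc.png

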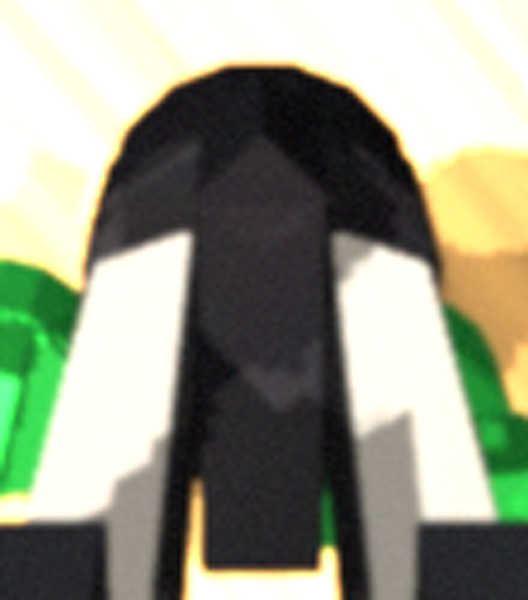

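```bash
python3 -m inch '[{"rot":[0,0,0],"slide":[0.15,-0.08,0],"hand":0},{"rot":[0,0,0],"slide":[0.35,-0.19,0],"hand":0},{"rot":[0,0,0.01],"slide":[0.55,-0.3,0],"hand":0},{"rot":[0,0,0.02],"slide":[0.75,-0.41,0],"hand":0},{"rot":[0,0,0.02],"slide":[0.95,-0.52,0],"hand":0}]'; python3 - <<'E'
from h import *
go(579,207.5,160,43)
E
```

```text
t: 6.02
position: [548.7, 47.6, 157.8]
eef_rot: [[0.724, 0.69, 0.0], [0.69, -0.724, -0.001], [-0.001, 0.001, -1.0]]
contact_force: [0.9, -0.0, -0.4]
gripper_width: 13.6
t 6.03 pos [548.7  47.6 157.8] yaw 43.61 tilt [ 0.     -0.0014] F [ 0.9 -0.  -0.4] w 13.6
slide [ 0.5287 -0.3795 -0.0096] rot [0.0002 0.0002 0.0017]
```

```bash
python3 -m inch '[{"rot":[0,0,0.002],"slide":[0.18,-0.13,0],"hand":0},{"rot":[0,0,0.002],"slide":[0.36,-0.26,0],"hand":0},{"rot":[0,0,0.002],"slide":[0.48,-0.345,0],"hand":0},{"rot":[0,0,0.002],"slide":[0.529,-0.38,0],"hand":0},{"rot":[0,0,0.002],"slide":[0.529,-0.38,0],"hand":0}]'; python3 - <<'E'
from h import *
f=viewer.grab_frame("wrist");f=viewer.grab_frame("wrist");t=viewer.grab_frame("top");s=viewer.grab_frame("scene")
np.save("wa.npy",f,allow_pickle=True)
cv2.imwrite("pics/wa.png",f["img"][:,:,::-1])
crop(s,"pics/sa.png",310,130,130,110,6)
go(579,207.5,135,43)
E
```

```text
t: 6.65
position: [578.2, 207.5, 156.2]
eef_rot: [[0.732, 0.681, -0.002], [0.681, -0.732, -0.002], [-0.003, 0.0, -1.0]]
contact_force: [-0.4, -0.4, -1.0]
gripper_width: 13.7
t 6.85 pos [578.9 206.3 157.4] yaw 42.79 tilt [-0.0004 -0.0017] F [ 0.6  0.2 -1. ] w 14.1
slide [ 0.0038 -0.0034  0.0896] rot [ 0.0002  0.0002 -0.0006]
```

View pics/wa.png

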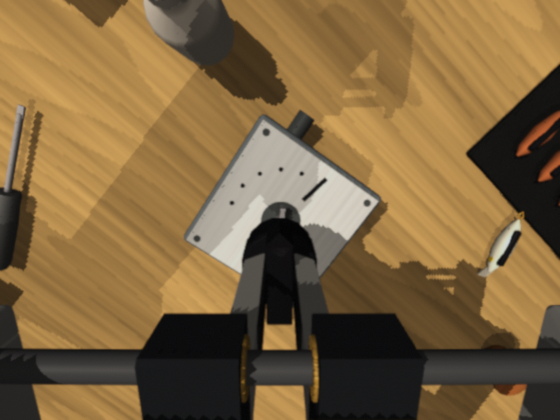

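View pics/sa.png

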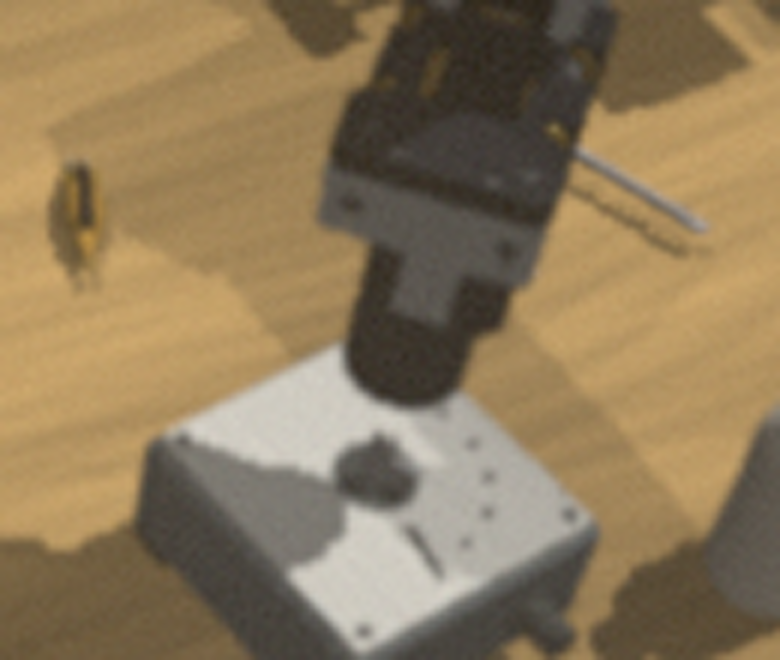

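```bash
python3 - <<'E'
from h import *
f=np.load("wa.npy",allow_pickle=True).item()
im=np.clip(f["img"][160:260,225:345,::-1].astype(float)*1.5,0,255).astype(np.uint8)
cv2.imwrite("pics/wac.png",cv2.resize(im,None,fx=6,fy=6,interpolation=cv2.INTER_CUBIC))
s=manip.read_state();R=np.array(s["eef_rot"]);p=np.array(s["position"])
for nm,P in (("shaft",[578.1,206.9,58]),("top",[578.1,206.9,84.5]),("shaftwrist",[579.9,206.8,58])):
    print(nm,((proj(f,P)-[225,160]+.5)*6).round())
print(((proj(f,p+R@[30-1.1,0,-21.5])-[225,160]+.5)*6).round())
E
```

```text
shaft [[326. 374.]]
top [[326. 432.]]
shaftwrist [[335. 366.]]
[[337. 449.]]
```

View pics/wac.png

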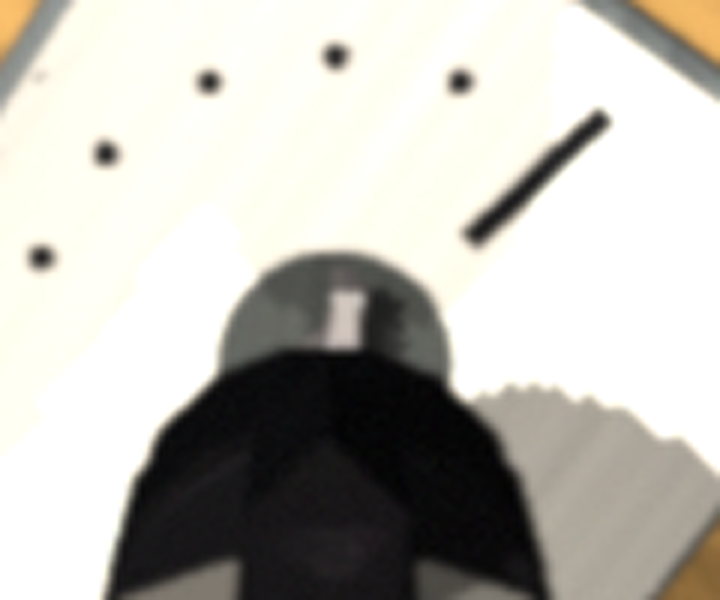

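```bash
python3 - <<'E'
from h import *
f=np.load("wa.npy",allow_pickle=True).item()
c=lambda p,k=6,o=(225,160):[(o[0]+(p[0]+.5)/k-.5,o[1]+(p[1]+.5)/k-.5)]
A=np.array(f["attitude"]);print(f["origin"])
y=A[:2,0];y=y/np.linalg.norm(y);x=np.array([-y[1],y[0]]);print("cam tool-x heading",np.degrees(np.arctan2(x[1],x[0])))
zt=f["origin"][2]-180.8
tip=onplane(f,c((328,443)),zt+21.5)[0];sh=onplane(f,c((335,362)),58)[0];k=onplane(f,c((347,318)),72)[0]
d=k-sh;print("key",np.degrees(np.arctan2(d[1],d[0])),np.hypot(*d[:2]))
ax=tip[:2]-30*x;e=sh[:2]-ax;print("tip",tip,"shaft",sh,"err along x",e@x,"along y",e@y)
g=np.load("wg.npy",allow_pickle=True).item()
A=np.array(g["attitude"]);y=A[:2,0];y=y/np.linalg.norm(y);x=np.array([-y[1],y[0]])
zt=g["origin"][2]-180.8
tip=onplane(g,c((263,138),4.8,(225,205)),zt+21.5)[0];tail=onplane(g,c((263,568),4.8,(225,205)),zt+21.5)[0]
print((tip-tail)[:2]@x,(tip-tail)[:2]@y,"tip rel cam",(tip-g["origin"])[:2]@x,(tail-g["origin"])[:2]@x)
go(579,207.5,135,43)
E
```

```text
[638.26614571 262.35701103 337.01026745]
cam tool-x heading 42.870199618048915
key 34.18885474203262 10.303499181214704
tip [599.719843   226.4943912  177.71026745] shaft [580.35194398 207.09370402  58.        ] err along x 2.606268703763474 along y 1.041950592999759
50.42167087323123 -0.013506903451349387 tip rel cam -51.90053926870349 -102.32221014193472
t 6.85 pos [578.9 206.3 157.4] yaw 42.79 tilt [-0.0004 -0.0017] F [ 0.6  0.2 -1. ] w 14.1
slide [ 0.0038 -0.0034  0.0896] rot [ 0.0002  0.0002 -0.0006]
```

```bash
python3 -m inch '[{"rot":[0,0,0],"slide":[0.005,0.003,0.06],"hand":0},{"rot":[0,0,0],"slide":[0.005,0.003,0.11],"hand":0},{"rot":[0,0,0],"slide":[0.005,0.003,0.13],"hand":0},{"rot":[0,0,0],"slide":[0.005,0.003,0.13],"hand":0}]'; python3 - <<'E'
from h import *
f=viewer.grab_frame("wrist");f=viewer.grab_frame("wrist");s=viewer.grab_frame("scene");t=viewer.grab_frame("top")
np.save("wc.npy",f,allow_pickle=True)
cv2.imwrite("pics/wc.png",cv2.resize(np.clip(f["img"][170:300,210:350,::-1].astype(float)*1.5,0,255).astype(np.uint8),None,fx=4.5,fy=4.5,interpolation=cv2.INTER_CUBIC))
im=np.clip(s["img"][160:250,320:430,::-1].astype(float)*1.6,0,255).astype(np.uint8)
cv2.imwrite("pics/sc.png",cv2.resize(im,None,fx=6,fy=6,interpolation=cv2.INTER_CUBIC))
go(579.7,207.2,107,43)
E
```

```text
t: 7.35
position: [579.9, 206.4, 124.0]
eef_rot: [[0.734, 0.679, -0.002], [0.679, -0.734, -0.002], [-0.003, 0.0, -1.0]]
contact_force: [0.5, -0.4, 0.2]
gripper_width: 14.0
t 7.55 pos [580.7 206.7 125.5] yaw 42.8 tilt [ 0.0007 -0.0015] F [ 0.6 -0.2 -0.4] w 13.8
slide [-0.0015 -0.0044  0.0741] rot [ 0.0003  0.0001 -0.0006]
```

View pics/wc.png

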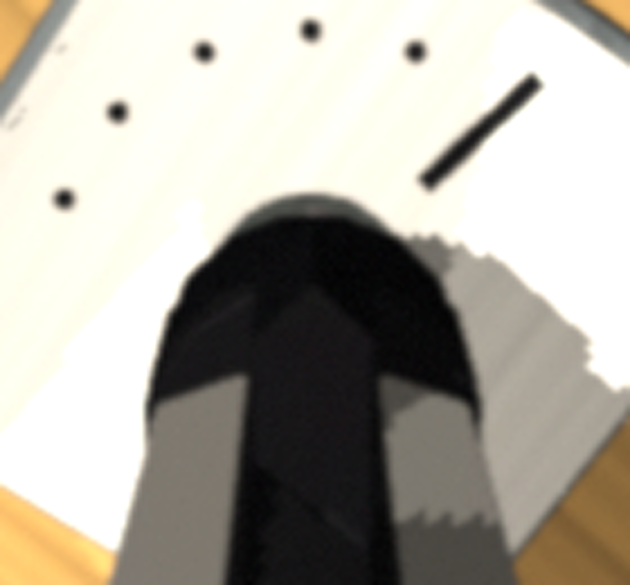

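View pics/sc.png

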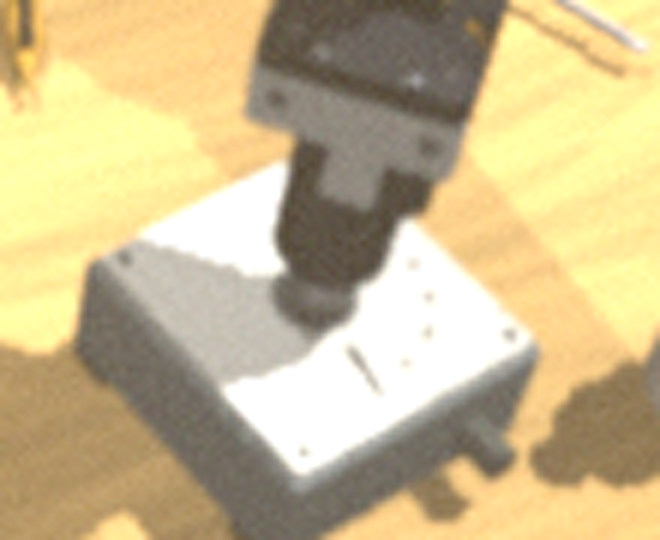

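```bash
python3 - <<'E'
from h import *
s=np.load("s0.npy",allow_pickle=True).item()
for P in ([577.1,207.2],[578.5,206.5],[579.9,206.8]):
    print(P,((proj(s,[[*P,z] for z in(58,84,91,122)])-[320,160]+.5)*6).round(0).tolist())
f=np.load("wc.npy",allow_pickle=True).item()
print(f["origin"])
c=lambda p,k=4.5,o=(210,170):[(o[0]+(p[0]+.5)/k-.5,o[1]+(p[1]+.5)/k-.5)]
A=np.array(f["attitude"]);y=A[:2,0];y=y/np.linalg.norm(y);x=np.array([-y[1],y[0]])
l=onplane(f,c((429,183))+c((537,81)),58);print(l)
# predicted shaft from line (27.. 26->52 mm, heading -3)
u=np.array([np.cos(np.radians(-3)),np.sin(np.radians(-3))]);sh=(l[0,:2]-26*u+l[1,:2]-52*u)/2
d4=onplane(f,c((64,199))+c((118,112))+c((204,51))+c((311,30))+c((415,50)),58)[:,:2]
A_=np.c_[2*d4,np.ones(5)];q=np.linalg.lstsq(A_,(d4**2).sum(1),rcond=None)[0];print("dots circle",q[:2],np.sqrt(q[2]+q[:2]@q[:2]));
zt=f["origin"][2]-180.8
tip=onplane(f,c((313,287)),zt+21.5)[0][:2]
ax=tip-29.2*x
for m in(sh,q[:2]): e=m-ax;print(m,"ax",ax,e@x,e@y)
E
```

```text
[577.1, 207.2] [[316.0, 296.0], [328.0, 252.0], [331.0, 240.0], [347.0, 185.0]]
[578.5, 206.5] [[316.0, 299.0], [328.0, 255.0], [332.0, 243.0], [347.0, 189.0]]
[579.9, 206.8] [[318.0, 301.0], [331.0, 258.0], [334.0, 246.0], [350.0, 191.0]]
[639.99331643 261.92290189 305.26905191]
[[606.96784386 204.72557426  58.        ]
 [631.45910219 203.71053001  58.        ]]
dots circle [579.85922429 206.44845742] 44.46068153219845
[580.26692117 206.25915443] ax [580.1425203  206.40413172] -0.00718899024621917 0.19089869312697308
[579.85922429 206.44845742] ax [580.1425203  206.40413172] -0.17779074157052457 -0.22497077449139113
```

Measured against the engraved line and the dots, the knob is centred over the shaft to about 0.2 mm. I'll lower it in small steps and watch the force.

```bash
python3 -m inch '[{"rot":[0,0,0],"slide":[0,0,0.02],"hand":0},{"rot":[0,0,0],"slide":[0,0,0.04],"hand":0},{"rot":[0,0,0],"slide":[0,0,0.04],"hand":0}]';python3 -m inch '[{"rot":[0,0,0],"slide":[0,0,0.008],"hand":0},{"rot":[0,0,0],"slide":[0,0,0.016],"hand":0},{"rot":[0,0,0],"slide":[0,0,0.016],"hand":0}]'
```

```text
t: 7.92
position: [580.2, 206.6, 114.7]
eef_rot: [[0.734, 0.68, -0.001], [0.68, -0.734, -0.002], [-0.002, 0.001, -1.0]]
contact_force: [0.1, -0.2, -0.8]
gripper_width: 13.7
t: 8.3
position: [580.0, 206.5, 110.4]
eef_rot: [[0.734, 0.679, -0.001], [0.679, -0.734, -0.002], [-0.002, 0.001, -1.0]]
contact_force: [0.2, 0.1, -0.5]
gripper_width: 13.7
```

```bash
python3 -m inch '[{"rot":[0,0,0],"slide":[0,0,0.004],"hand":0},{"rot":[0,0,0],"slide":[0,0,0.008],"hand":0},{"rot":[0,0,0],"slide":[0,0,0.008],"hand":0}]';python3 -m inch '[{"rot":[0,0,0],"slide":[0,0,0.004],"hand":0},{"rot":[0,0,0],"slide":[0,0,0.004],"hand":0}]'
```

```text
t: 8.68
position: [580.0, 206.5, 108.4]
eef_rot: [[0.734, 0.679, -0.001], [0.679, -0.734, -0.002], [-0.002, 0.0, -1.0]]
contact_force: [-0.8, 0.9, -1.0]
gripper_width: 13.5
t: 8.93
position: [579.9, 206.5, 107.2]
eef_rot: [[0.734, 0.679, -0.001], [0.679, -0.734, -0.002], [-0.002, 0.0, -1.0]]
contact_force: [0.6, -0.8, -1.1]
gripper_width: 13.7
```

```bash
python3 -m inch '[{"rot":[0,0,0],"slide":[0,0,0.003],"hand":0},{"rot":[0,0,0],"slide":[0,0,0.003],"hand":0}]';python3 -m inch '[{"rot":[0,0,0],"slide":[0,0,0.003],"hand":0},{"rot":[0,0,0],"slide":[0,0,0.003],"hand":0}]'
```

```text
t: 9.18
position: [580.0, 206.5, 106.6]
eef_rot: [[0.734, 0.679, -0.001], [0.679, -0.734, -0.002], [-0.002, 0.0, -1.0]]
contact_force: [-0.9, 0.7, -1.0]
gripper_width: 13.6
t: 9.43
position: [580.2, 206.6, 106.3]
eef_rot: [[0.734, 0.679, -0.001], [0.679, -0.734, -0.002], [-0.002, 0.001, -1.0]]
contact_force: [-0.9, -0.6, 1.6]
gripper_width: 13.7
```

```bash
python3 -m inch '[{"rot":[0,0,0],"slide":[0,0,0.003],"hand":0},{"rot":[0,0,0],"slide":[0,0,0.003],"hand":0}]'; python3 - <<'E'
from h import *
go(580,206.5,106,36)
E
```

```text
t: 9.68
position: [580.3, 206.6, 105.9]
eef_rot: [[0.734, 0.68, -0.001], [0.68, -0.734, -0.002], [-0.002, 0.001, -1.0]]
contact_force: [-1.2, 0.6, 4.3]
gripper_width: 13.8
t 9.68 pos [580.3 206.6 105.9] yaw 42.81 tilt [-0.0006 -0.0018] F [-1.2  0.6  4.3] w 13.8
slide [-0.0011 -0.0006 -0.0004] rot [0.0002 0.0003 0.0189]
```

```bash
python3 -m inch '[{"rot":[0,0,0.002],"slide":[0,0,0.002],"hand":0},{"rot":[0,0,0.004],"slide":[0,0,0.002],"hand":0},{"rot":[0,0,0.006],"slide":[0,0,0.002],"hand":0},{"rot":[0,0,0.008],"slide":[0,0,0.002],"hand":0}]'; python3 - <<'E'
from h import *
go(580,206.5,106,36)
E
```

```text
t: 10.18
position: [580.3, 206.5, 104.9]
eef_rot: [[0.767, 0.641, -0.001], [0.641, -0.767, -0.002], [-0.002, 0.001, -1.0]]
contact_force: [0.8, -0.8, -1.2]
gripper_width: 13.9
t 10.18 pos [580.3 206.5 104.9] yaw 39.87 tilt [-0.0008 -0.0019] F [ 0.8 -0.8 -1.2] w 13.9
slide [-0.0007 -0.0008 -0.0043] rot [0.0002 0.0003 0.0108]
```

The force has gone back to zero and the knob is 1 mm lower, so the key may have entered. I'll feel downwards without turning.

```bash
python3 -m inch '[{"rot":[0,0,0],"slide":[0,0,0.004],"hand":0},{"rot":[0,0,0],"slide":[0,0,0.004],"hand":0}]'; python3 -m inch '[{"rot":[0,0,0],"slide":[0,0,0.004],"hand":0},{"rot":[0,0,0],"slide":[0,0,0.004],"hand":0}]'; python3 - <<'E'
from h import *
go(580,206.5,106,36)
print(manip.read_state()["moment"])
E
```

```text
t: 10.42
position: [580.1, 206.4, 103.6]
eef_rot: [[0.767, 0.641, -0.001], [0.641, -0.767, -0.002], [-0.002, 0.001, -1.0]]
contact_force: [0.7, -1.0, -0.8]
gripper_width: 13.6
t: 10.68
position: [580.1, 206.3, 102.5]
eef_rot: [[0.768, 0.641, -0.001], [0.641, -0.768, -0.002], [-0.002, 0.001, -1.0]]
contact_force: [1.1, -1.0, -1.2]
gripper_width: 13.9
t 10.68 pos [580.1 206.3 102.5] yaw 39.87 tilt [-0.0011 -0.0022] F [ 1.1 -1.  -1.2] w 13.9
slide [ 0.0002 -0.0011 -0.0142] rot [0.0002 0.0004 0.0107]
[-0.25851871 -0.10852403 -0.02655364]
```

```bash
python3 -m inch '[{"rot":[0,0,0],"slide":[0,0,0.005],"hand":0},{"rot":[0,0,0],"slide":[0,0,0.01],"hand":0},{"rot":[0,0,0],"slide":[0,0,0.01],"hand":0}]'; python3 -m inch '[{"rot":[0,0,0],"slide":[0,0,0.005],"hand":0},{"rot":[0,0,0],"slide":[0,0,0.01],"hand":0},{"rot":[0,0,0],"slide":[0,0,0.01],"hand":0}]'; python3 - <<'E'
from h import *
go(580,206.5,92.5,36)
print(manip.read_state()["moment"])
E
```

```text
t: 11.05
position: [580.1, 206.2, 99.8]
eef_rot: [[0.768, 0.641, -0.001], [0.641, -0.768, -0.002], [-0.002, 0.001, -1.0]]
contact_force: [0.4, -0.6, -1.7]
gripper_width: 13.8
t: 11.42
position: [580.1, 206.2, 97.2]
eef_rot: [[0.768, 0.641, -0.001], [0.641, -0.768, -0.002], [-0.002, 0.001, -1.0]]
contact_force: [0.8, -1.2, -1.2]
gripper_width: 13.6
t 11.43 pos [580.1 206.2  97.2] yaw 39.87 tilt [-0.0012 -0.0023] F [ 0.8 -1.2 -1.2] w 13.6
slide [ 0.0005 -0.0012  0.0186] rot [0.0002 0.0004 0.0107]
[-0.25156222 -0.13798312  0.00522823]
```

```bash
python3 -m inch '[{"rot":[0,0,0],"slide":[0,0,0.006],"hand":0},{"rot":[0,0,0],"slide":[0,0,0.01],"hand":0},{"rot":[0,0,0],"slide":[0,0,0.01],"hand":0}]'; python3 -m inch '[{"rot":[0,0,0],"slide":[0,0,0.004],"hand":0},{"rot":[0,0,0],"slide":[0,0,0.004],"hand":0}]'; python3 -m inch '[{"rot":[0,0,0],"slide":[0,0,0.003],"hand":0},{"rot":[0,0,0],"slide":[0,0,0.003],"hand":0}]'
```

```text
t: 11.8
position: [580.1, 206.2, 94.5]
eef_rot: [[0.767, 0.641, -0.001], [0.641, -0.767, -0.002], [-0.003, 0.001, -1.0]]
contact_force: [1.1, -0.9, -1.0]
gripper_width: 13.5
t: 12.05
position: [580.0, 206.2, 93.4]
eef_rot: [[0.767, 0.641, -0.001], [0.641, -0.767, -0.002], [-0.003, 0.001, -1.0]]
contact_force: [2.1, -0.8, -1.7]
gripper_width: 13.7
t: 12.3
position: [580.0, 206.1, 92.6]
eef_rot: [[0.768, 0.641, -0.001], [0.641, -0.768, -0.002], [-0.003, 0.001, -1.0]]
contact_force: [0.6, -0.5, -0.7]
gripper_width: 14.0
```

```bash
python3 -m inch '[{"rot":[0,0,0],"slide":[0,0,0.003],"hand":0},{"rot":[0,0,0],"slide":[0,0,0.003],"hand":0}]'; python3 -m inch '[{"rot":[0,0,0],"slide":[0,0,0.002],"hand":0},{"rot":[0,0,0],"slide":[0,0,0.002],"hand":0}]'
```

```text
t: 12.55
position: [580.1, 206.2, 92.6]
eef_rot: [[0.767, 0.641, -0.001], [0.641, -0.767, -0.002], [-0.003, 0.001, -1.0]]
contact_force: [-1.3, -1.1, 5.8]
gripper_width: 14.1
t: 12.8
position: [580.1, 206.2, 92.7]
eef_rot: [[0.767, 0.641, -0.001], [0.641, -0.767, -0.003], [-0.003, 0.001, -1.0]]
contact_force: [-2.1, -2.5, 5.7]
gripper_width: 13.7
```

```bash
python3 -m inch '[{"rot":[0,0,0.006],"slide":[0,0,-0.001],"hand":0},{"rot":[0,0,0.014],"slide":[0,0,-0.001],"hand":0},{"rot":[0,0,0.022],"slide":[0,0,-0.001],"hand":0},{"rot":[0,0,0.03],"slide":[0,0,-0.001],"hand":0},{"rot":[0,0,0.038],"slide":[0,0,-0.001],"hand":0}]'; python3 - <<'E'
from h import *
go(580,206.5,92.6,-3)
print(manip.read_state()["moment"])
E
```

```text
t: 13.42
position: [579.8, 207.4, 92.6]
eef_rot: [[0.898, 0.44, -0.002], [0.44, -0.898, -0.0], [-0.002, -0.001, -1.0]]
contact_force: [-1.0, 2.7, 2.4]
gripper_width: 13.8
t 13.43 pos [579.8 207.4  92.6] yaw 26.11 tilt [-0.002  -0.0001] F [-1.   2.7  2.4] w 13.8
slide [-0.0007  0.0037  0.0002] rot [-0.      0.0003  0.0809]
[0.49112463 0.35411918 0.10187272]
```

```bash
python3 -m inch '[{"rot":[0,0,0.008],"slide":[0,0.001,0],"hand":0},{"rot":[0,0,0.016],"slide":[0,0.002,0],"hand":0},{"rot":[0,0,0.024],"slide":[0,0.002,0],"hand":0},{"rot":[0,0,0.032],"slide":[0,0.002,0],"hand":0},{"rot":[0,0,0.04],"slide":[0,0.002,0],"hand":0}]'; python3 - <<'E'
from h import *
go(580,206.5,92.6,-3)
print(manip.read_state()["moment"])
E
```

```text
t: 14.05
position: [580.1, 207.4, 92.7]
eef_rot: [[0.979, 0.202, -0.001], [0.202, -0.979, 0.001], [-0.001, -0.001, -1.0]]
contact_force: [0.0, -0.6, 1.9]
gripper_width: 13.9
t 14.05 pos [580.1 207.4  92.7] yaw 11.63 tilt [-0.0014  0.0006] F [ 0.  -0.6  1.9] w 13.9
slide [-0.001   0.0033  0.0002] rot [-0.0001  0.0002  0.0406]
[-0.09913758  0.2025045   0.06413207]
```

```bash
python3 -m inch '[{"rot":[0,0,0.008],"slide":[0,0,0],"hand":0},{"rot":[0,0,0.016],"slide":[0,0,0],"hand":0},{"rot":[0,0,0.024],"slide":[0,0,0],"hand":0},{"rot":[0,0,0.032],"slide":[0,0,0],"hand":0},{"rot":[0,0,0.036],"slide":[0,0,0],"hand":0}]'; python3 - <<'E'
from h import *
f=viewer.grab_frame("wrist")
np.save("wd.npy",f,allow_pickle=True)
cv2.imwrite("pics/wd.png",cv2.resize(np.clip(f["img"][170:330,180:380,::-1].astype(float)*1.8,0,255).astype(np.uint8),None,fx=3.7,fy=3.7,interpolation=cv2.INTER_CUBIC))
go(580,206.5,92.6,-3)
print(manip.read_state()["moment"])
E
```

```text
t: 14.68
position: [580.3, 207.3, 92.7]
eef_rot: [[1.0, -0.024, -0.001], [-0.024, -1.0, 0.0], [-0.001, -0.0, -1.0]]
contact_force: [0.5, -1.9, 2.7]
gripper_width: 13.9
t 14.72 pos [580.3 207.3  92.6] yaw -1.39 tilt [-0.0009  0.0004] F [-0.  -1.   1.7] w 13.7
slide [-0.0011  0.0031  0.0001] rot [-0.0001  0.0001  0.0045]
[-0.42042663  0.06463007  0.02030607]
```

View pics/wd.png

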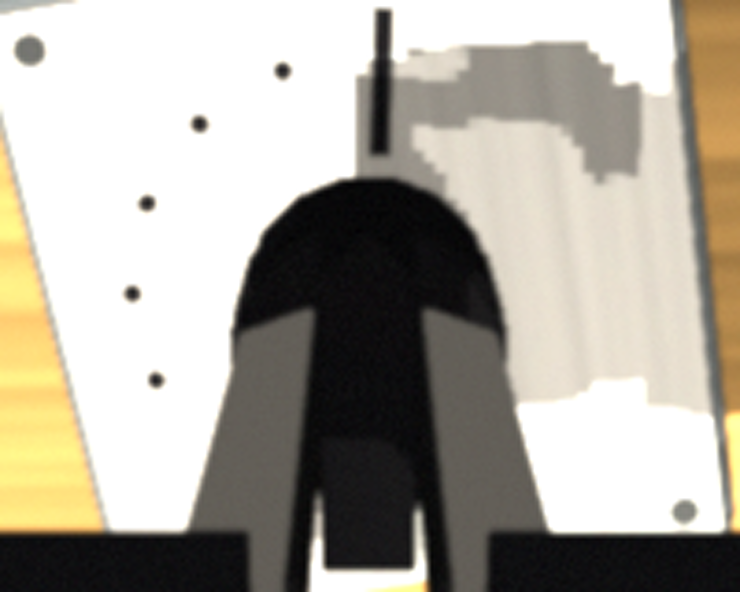

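```bash
python3 -m inch '[{"rot":[0,0,0.003],"slide":[0,0,0],"hand":0},{"rot":[0,0,0.005],"slide":[0,0,0],"hand":0},{"rot":[0,0,0.005],"slide":[0,0,0],"hand":0},{"rot":[0,0,0.005],"slide":[0,0,0],"hand":0}]'; python3 - <<'E'
from h import *
f=viewer.grab_frame("wrist")
np.save("we.npy",f,allow_pickle=True)
cv2.imwrite("pics/we.png",cv2.resize(np.clip(f["img"][190:330,220:340,::-1].astype(float)*4,0,255).astype(np.uint8),None,fx=4.2,fy=4.2,interpolation=cv2.INTER_CUBIC))
go(580,206.5,92.6,-3)
print(manip.read_state()["moment"])
E
```

```text
t: 15.22
position: [580.3, 207.2, 92.6]
eef_rot: [[0.998, -0.056, -0.001], [-0.056, -0.998, 0.0], [-0.001, -0.0, -1.0]]
contact_force: [1.0, -2.0, 2.2]
gripper_width: 13.9
t 15.28 pos [580.3 207.2  92.6] yaw -3.18 tilt [-0.0008  0.0003] F [-0.3 -1.8  2.5] w 13.6
slide [-0.0011  0.003   0.0001] rot [-0.      0.0001 -0.0005]
[-0.38156938  0.11098614  0.04952642]
```

View pics/we.png

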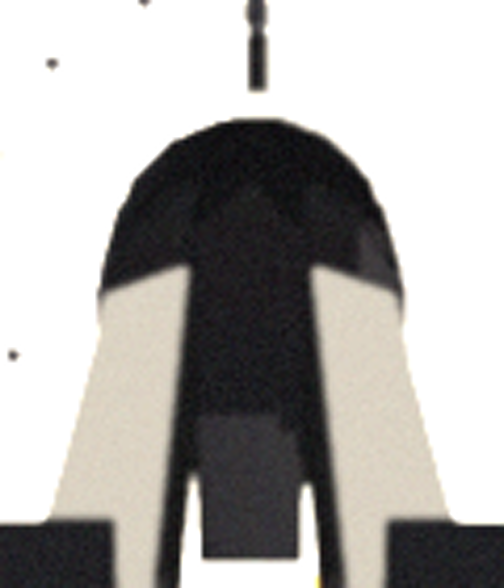

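```bash
python3 -m inch '[{"rot":[0,0,0],"slide":[0,0,0],"hand":0.15},{"rot":[0,0,0],"slide":[0,0,0],"hand":0.3},{"rot":[0,0,0],"slide":[0,0,0],"hand":0.45},{"rot":[0,0,0],"slide":[0,0,0],"hand":0.5}]'; python3 -m inch '[{"rot":[0,0,0],"slide":[0,0,-0.1],"hand":0.5},{"rot":[0,0,0],"slide":[0,0,-0.25],"hand":0.5},{"rot":[0,0,0],"slide":[0,0,-0.45],"hand":0.5},{"rot":[0,0,0],"slide":[0,0,-0.45],"hand":0.6}]'; python3 - <<'E'
from h import *
f=viewer.grab_frame("wrist");f=viewer.grab_frame("wrist")
np.save("wf.npy",f,allow_pickle=True)
cv2.imwrite("pics/wf.png",cv2.resize(np.clip(f["img"][120:270,200:360,::-1].astype(float)*3,0,255).astype(np.uint8),None,fx=5,fy=4,interpolation=cv2.INTER_CUBIC) if 0 else cv2.resize(np.clip(f["img"][130:270,200:360,::-1].astype(float)*3,0,255).astype(np.uint8),None,fx=4.2,fy=4.2,interpolation=cv2.INTER_CUBIC))
cv2.imwrite("pics/wf0.png",f["img"][:,:,::-1])
s=viewer.grab_frame("scene");np.save("sf.npy",s,allow_pickle=True)
im=np.clip(s["img"][160:250,320:430,::-1].astype(float)*1.8,0,255).astype(np.uint8)
cv2.imwrite("pics/sf.png",cv2.resize(im,None,fx=6,fy=6,interpolation=cv2.INTER_CUBIC))
go(580,206.5,92.6,-3)
E
```

```text
t: 15.78
position: [580.0, 207.4, 92.3]
eef_rot: [[0.998, -0.056, -0.001], [-0.056, -0.998, 0.001], [-0.001, -0.0, -1.0]]
contact_force: [-0.1, 0.0, 0.1]
gripper_width: 40.6
t: 16.27
position: [583.0, 207.9, 210.2]
eef_rot: [[0.998, -0.055, 0.008], [-0.055, -0.998, 0.002], [0.008, -0.003, -1.0]]
contact_force: [-0.3, 1.5, 0.8]
gripper_width: 53.5
t 16.43 pos [579.4 207.2 203.4] yaw -3.18 tilt [-0.0035  0.0004] F [-0.3 -0.2 -1. ] w 56.2
slide [0.0041 0.0029 0.4433] rot [-0.      0.0006 -0.0005]
```

View pics/wf.png

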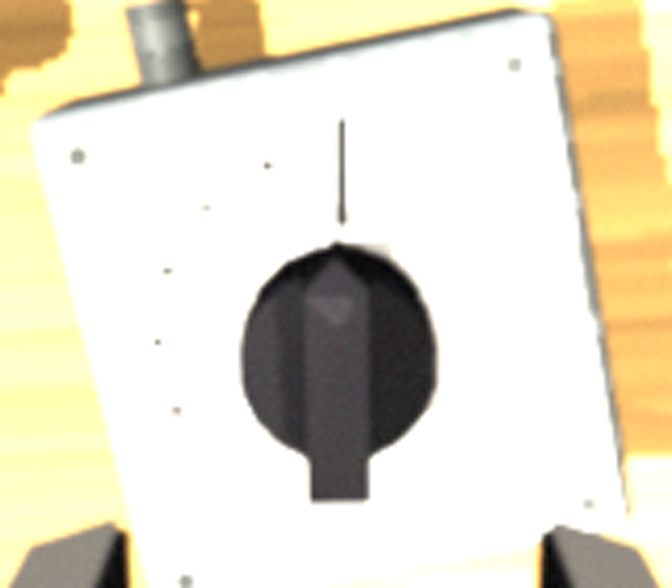

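View pics/sf.png

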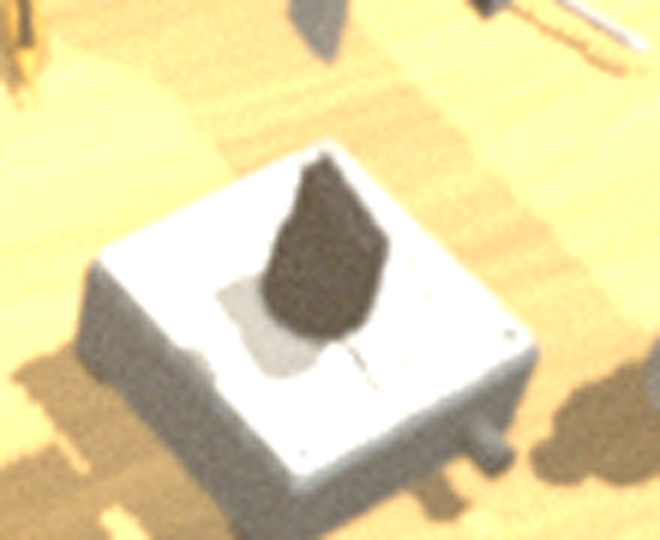

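```bash
python3 - <<'E'
from h import *
f=np.load("wf.npy",allow_pickle=True).item()
im=np.clip(f["img"][185:255,250:310,::-1].astype(float)*4,0,255).astype(np.uint8)
cv2.imwrite("pics/wf2.png",cv2.resize(im,None,fx=8,fy=8,interpolation=cv2.INTER_CUBIC))
c=lambda p:[(200+(p[0]+.5)/4.2-.5,130+(p[1]+.5)/4.2-.5)]
P=onplane(f,c((311,497))+c((367,497))+c((303,295))+c((370,295))+c((338,252)),114)
def hd(a,b): d=b-a;return np.degrees(np.arctan2(d[1],d[0])).round(2),np.linalg.norm(d).round(1)
tail=(P[0]+P[1])/2
print("L",hd(P[0],P[2]),"R",hd(P[1],P[3]),"tail-tip",hd(tail,P[4]),"tailedge",hd(P[0],P[1]),"tail-mid",hd(tail,(P[2]+P[3])/2))
l=onplane(f,c((343,222))+c((342,120)),58);print("line",hd(*l))
sc=onplane(f,c((78,156))+c((515,65))+c((589,504))+c((186,582)),58);m=sc.mean(0);print("centre",m,"box",hd(sc[0],sc[1]),hd(sc[3],sc[2]),hd(sc[3],sc[0]),hd(sc[2],sc[1]));print("mark bearing",hd(m,l.mean(0)))
u=(P[4]-tail)/np.linalg.norm(P[4]-tail);print("knob axis",tail+22*u,P[4]-30*u)
E
```

```text
L (np.float64(-1.31), np.float64(42.3)) R (np.float64(-3.62), np.float64(42.3)) tail-tip (np.float64(-2.91), np.float64(50.8)) tailedge (np.float64(-93.14), np.float64(11.5)) tail-mid (np.float64(-2.46), np.float64(42.3))
line (np.float64(-2.53), np.float64(23.6))
centre [579.48615469 206.9367544   58.        ] box (np.float64(-81.59), np.float64(102.2)) (np.float64(-81.38), np.float64(102.3)) (np.float64(8.46), np.float64(108.7)) (np.float64(8.5), np.float64(108.3))
mark bearing (np.float64(-3.22), np.float64(39.3))
knob axis [581.57453359 207.73288268 114.        ] [580.40399699 207.79240868 114.        ]
```

View pics/wf2.png

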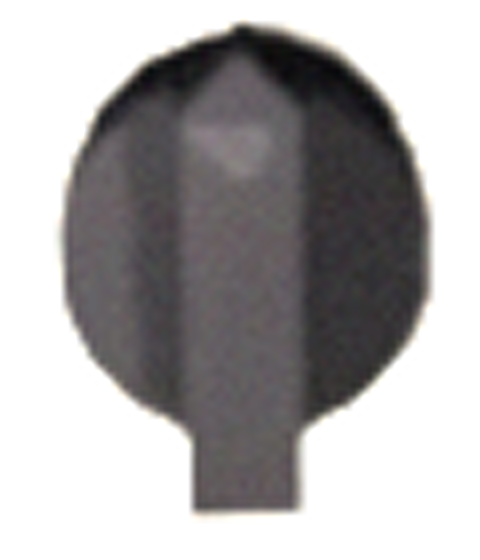

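The knob has been released. Its pointed end heads about -2.9° against about -3.0° for the engraved line, and it dropped 13.7 mm from the key, so it is home. A last check that nothing else moved.

```bash
python3 - <<'E'
from h import *
t0=np.load("t0.npy",allow_pickle=True).item();t=viewer.grab_frame("top");s=viewer.grab_frame("scene")
cv2.imwrite("pics/tf.png",t["img"][:,:,::-1]);cv2.imwrite("pics/sf2.png",s["img"][:,:,::-1])
go(580,206.5,92.6,-3)
E
```

```text
t 16.52 pos [579.1 207.2 202.6] yaw -3.18 tilt [-0.0049  0.0001] F [-0.6 -0.   0.5] w 56.2
slide [0.0061 0.0023 0.4402] rot [ 0.      0.0008 -0.0005]
```

View pics/tf.png

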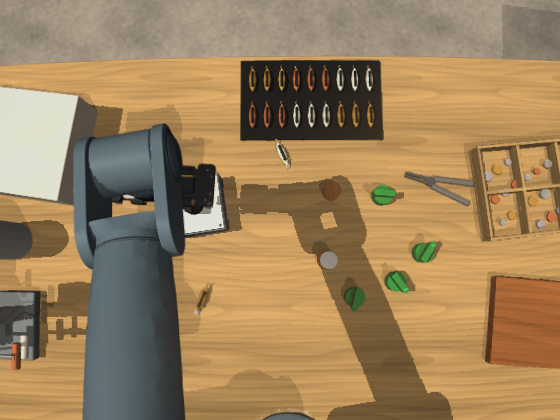

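View pics/sf2.png

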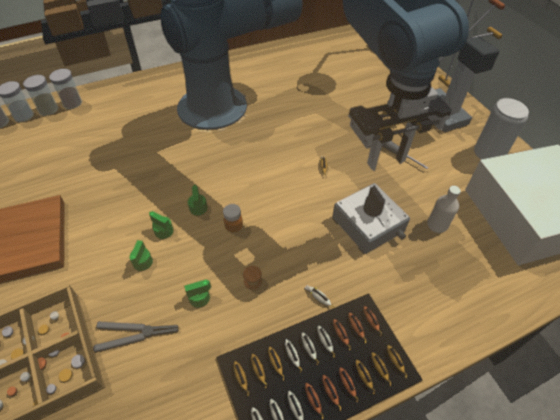

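The views show every bystander and green look-alike at its starting pixels, the knob seated on the box at about (374,200) in the scene view, and the gripper clear above it.

```bash
python3 -c "
from rig import hand_in
print(hand_in())"
```

```text
the job is handed in; nothing more can be done
None
```

I put the knob on the keyed shaft, fully home on the box, and turned it clockwise so the pointed end of the grip stands at the long engraved line. Then I let go and handed the job in at about 16.5 s of the 69 s allowed.

- **Seating:** The knob rested on the key at about 4 N. After about 3° of slow clockwise turning the key entered and the force fell to zero. The knob then dropped 13.7 mm (the key is 14 mm tall) and stopped at the expected height. The highest downward force I read was about 6 N, well under the 45 N limit.
- **Alignment:** After release, the pointed end headed between −2.5° and −2.9° depending on which edge I measured. The line reads −2.5° to −3.2°, and −3.0° from the box's geometry. They agree to about half a degree, which is as fine as the picture allows.
- **Everything else:** The last top and scene pictures show the bystanders and green look-alikes where they started. The arm hid the screwdriver, the bottle and part of the box from the top camera, but the scene camera shows the bottle and box in place. The screwdriver was partly behind the gripper there too, so I could not check it fully. The gripper is open and clear above the knob.
- **Disagreement:** The three cameras put the shaft up to about 3 mm apart. I relied on the wrist camera's view of knob and shaft together, and the knob went on with no noticeable side force.

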